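# Seat the turned stool leg in the mortising jig

### The job

Take the stool leg with the turned round shank out of the two-bay rack, where only its square head sticks out, and lay it on the cork mat and let go; then take it by the round shank and set its square head down between the two dark wooden jaws of the mortising jig, flat on the jig's board with the head's end up near the end stop and the round shank pointing out of the open end. Set it down rather than dropping it, and leave the other, all-square leg where it lies.

Things in the scene. Friction and masses are not known exactly. Their poses are not given: they have to be found in the camera images.
- turned_leg: Leg to load: pale wood, 240 mm, 150 g, loose. Square head 110 long, 34x34 mm; round shank 130 long, dia 28 (34 mm bead on last 18 mm, thin bead by head). Origin on its axis, mid-head, 17 mm above what it lies on; x runs head to foot: head end x=-55, shank from +55, foot +185, centre of mass +48 mm. Starts level in one of two rack bays at robot's left, head sticking out to the right (about -y).
- square_blank: Bystander leg, pale wood, 240 mm, 34x34 mm all along, 190 g, loose, in the other bay, parallel and 90 mm away. Origin on its axis 55 mm from the end sticking out; x into the rack. The fixed wooden rack has a 6 mm board under both legs and blocks 40 mm high above it, too close for fingers, beside each leg from its x=+45 mm inward; from -55 to +45 mm both sides are free.
- mat: Fixed thin cork mat in the middle of the bench, clear of things: 180 mm (its x) by 250 mm (its y, about world y), 3 mm thick. Origin at the centre of its underside, on the bench.
- jig: Fixed jig at the robot's right: plywood board 130 mm wide, 18 thick; two dark jaws and end stop 45 mm high on it, open above and at one end. Origin on the bench, below the leg's origin if its head touches the stop; x from stop to open end (about +y). Stop face x=-55 mm; jaws to x=+60, inner faces y=+-27 mm (too narrow for head plus fingers), 28 thick; board to x=+190. Leg lies on the board.

How it is judged:
By the outcome, as a careful person would: the job done as asked, in the order asked, and still so for the second after the job is handed in, with the robot touching nothing.
It also fails if it takes over 58 s, if anything falls off the work surface, if the arm or the gripper's body presses on something with over 40 N, if the wrist force passes 120 N, or if a joint passes its speed limit or range.

### The arm

A 6-joint arm with a two-finger parallel gripper is mounted at the origin on the work surface. World frame = base frame: x ahead of the robot, y to its left, z up, the work surface at z = 0. Lengths are in m, angles in rad, forces in N, time in s.
With the tool pointing down it reaches from about 0.25 to 0.775 m from the base axis. Payload 4 kg.
Tool frame: the origin (TCP) lies on the centre line of the jaws, within the pads' length; the fingertips stand ctrl.tip_extent ahead of it and the grasp point (between the pads) lies 3 mm ahead of it (ctrl.tip_extent is the distance from the TCP to the fingertips, in m); z points along the fingers, y is the line along which they close (so a half turn about z gives the same grasp; the last joint's range is limited). The gripper opens to 94 mm and grips with 3 to 60 N. Pads are 16 mm wide; open, the fingers measure 119 mm over their backs; the gripper's body (75 mm by 177 mm) begins 78 mm behind the grasp point.
Start: joints at [-1.303, 0.087, 1.371, -0, 1.684, -0.103], TCP at [0.199, -0.513, 0.228] pointing down, gripper open.
Joint ranges: [-3.1, 3.1], [-0.76, 2.03], [0.27, 2.55], [-1.08, 4.22], [0.17, 2.65], [-2.57, 2.57]. Speed limits (rad/s): [2.79, 2.79, 3.14, 3.14, 3.14, 3.14].

### API

Orientations are given as a unit quaternion [x, y, z, w].
In Python, from cell import ctrl gives the robot as it stands.
- The arm moves only by the tool play_rows, never from a script. Its argument "moves" is a list of rows, each an object with "rot": the turn, a rotation vector about the tool's x, y, z in rad, a list of three; "xyz": the shift along the tool's x, y, z in m, a list of three; "grip": the closure, from -1 (fully open) to 1 (shut). In form: [{"rot": [ax, ay, az], "xyz": [x, y, z], "grip": grip}, ...]. A call has 1 to 8 rows; each row shifts and turns the commanded pose from where the row before left it, along the tool's axes as they then stand; what a row does not reach is not made up. A row lasts 1/8 s, in which the tool goes at most 62.5 mm and 10.7 degrees, less where a joint would pass 70% of its speed; a pose out of reach is approached as far as the arm can. A call is refused whole if a number of a shift passes 0.0625 or a number of a turn 0.188, either way. A call with a gripper value outside its range is refused whole. The fingers move at their own pace and stop on an object; "grip_force" is the grip in N (left out, the last holds). Time passes only in rows, so rows that do not move let the fingers close. It gives the time, the measured TCP pose, the force, the opening and the grip force at its end, in the units of the state.
- ctrl.read_state(): the state, without advancing time (a new reading comes with each control period).
- ctrl.grab_frame(name): name is "scene" or "top" or "wrist"; returns a dict with "img" (400x640x3 uint8, red, green, blue), "z_map" (400x640 float32, m along the optical axis (not along the pixel's ray), 0 where there is no reading), "fx", "fy", "cx", "cy" (pixels), "camera_from_world" (4x4, takes a point from world to camera coordinates); the wrist camera has in their place "tool_from_camera" (4x4, takes a point from camera to tool coordinates, whose origin is the TCP and whose axes are the flange's). Camera axes: x right, y up, looking along -z (the intrinsics and any distortion apply to the point x, -y, -z); pixel columns grow to the right and rows downward; lengths in m; the calibration is good to about 2 mm. A picture is of the moment at which its call begins: read the wrist's pose just before it.
- ctrl.close_job(): hands the job in; it is judged then, once.
The state is a dict: "clock": time; "q": joint angles; "qvel": joint speeds; "joint_efforts": joint torques, N m; "position": TCP position; "tcp_rot": TCP orientation; "ft_force": force on the tool from outside, world axes, zero at the start; "ft_torque": the same for the moment, N m; "width": finger opening in m; "grip_force": force on a finger pad.
Only numpy, scipy, OpenCV 4.12 (cv2) and the standard library are available. Lean on these libraries where they do the work, as an engineer would, in place of code of your own. Each camera call takes 0.05 s, during which the arm holds its last target. There are 200 camera calls.

## Working session

There is one attempt and no reset: what is moved stays moved. The work goes in short steps, Python scripts to look and compute and a tool call to move; the robot and the scene stay as the last step left them, time stands still between calls to the robot, and variables do not carry over. Pictures are saved under pics/ and viewed, at most 10 in all, crops included, and the job is handed in when it is done.

Besides the shell and the picture viewer there is one more tool, called after "Request:" as name([rows], argument=value, ...), one row to a line, values as JSON. play_rows: Moves the arm, as the interface text tells. Its arguments: {"type":"object","properties":{"moves":{"type":"array","items":{"type":"object","properties":{"rot":{"type":"array","items":{"type":"number"}},"xyz":{"type":"array","items":{"type":"number"}},"grip":{"type":"number"}}}},"grip_force":{"type":"number"}},"required":["moves"]}

```bash
ls; mkdir -p pics; cat > h.py <<'E'
import numpy as np, cv2
from scipy.spatial.transform import Rotation as R
from cell import ctrl
def pts(f, T=None):
    z=f["z_map"]; v,u=np.mgrid[0:400,0:640]
    p=np.stack([(u-f["cx"])/f["fx"]*z, -(v-f["cy"])/f["fy"]*z, -z, np.ones_like(z)],-1)
    M=np.linalg.inv(f["camera_from_world"]) if T is None else T
    w=(p@M.T)[...,:3]; w[z==0]=np.nan
    return w
def wristT(f,s):
    T=np.eye(4);T[:3,:3]=R.from_quat(s["tcp_rot"]).as_matrix();T[:3,3]=s["position"]
    return T@f["tool_from_camera"]
E
python3 - <<'E'
from h import *
f=ctrl.grab_frame("top"); cv2.imwrite("pics/top.png",f["img"][...,::-1])
w=pts(f); np.save("top.npy",w); 
print({k:v for k,v in f.items() if k not in("img","z_map")})
s=ctrl.read_state(); print(s, ctrl.tip_extent)
print(np.round(w[::40,::64],3).tolist())
E
```

```text
pics
{'fx': 464.68493844819614, 'fy': 464.68493844819614, 'cx': 321.0087554463982, 'cy': 200.82347849271318, 'camera_from_world': array([[-1.14831578e-04, -9.99946509e-01,  1.03424403e-02,
        -7.67369869e-02],
       [ 9.80241271e-01,  1.93323554e-03,  1.97796141e-01,
        -5.27047089e-01],
       [-1.97805555e-01,  1.01608001e-02,  9.80188615e-01,
        -1.14729810e+00],
       [ 0.00000000e+00,  0.00000000e+00,  0.00000000e+00,
         1.00000000e+00]])}
{'clock': 0.05, 'q': array([-1.30311746e+00,  8.79350225e-02,  1.37220997e+00, -2.07541362e-05,
        1.68358276e+00, -1.03069853e-01]), 'qvel': array([ 1.54264080e-04, -3.56026859e-05, -2.50584271e-03,  7.68315614e-04,
       -4.70582302e-04, -4.30490361e-04]), 'joint_efforts': array([ 1.81568907e-03, -3.41538334e+01, -3.03595054e+01,  7.19451508e-02,
        3.05008655e-02, -9.60387047e-05]), 'position': array([ 0.19914834, -0.51215942,  0.2263375 ]), 'tcp_rot': array([ 9.82866973e-01,  1.84313249e-01, -9.80424004e-05, -1.06308750e-03]), 'ft_force': array([ 0.49626025,  0.99442739, -0.27860006]), 'ft_torque': array([
[... 1763 characters left out ...]
.324, 0.686, 0.103], [0.327, 0.589, 0.002], [0.327, 0.423, 0.004], [0.327, 0.26, -0.003], [0.327, 0.093, -0.001], [0.327, -0.074, 0.001], [nan, nan, nan], [0.327, -0.409, -0.001], [0.327, -0.577, 0.001], [0.326, -0.724, 0.04]], [[0.226, 0.74, 0.002], [0.226, 0.579, 0.001], [0.226, 0.417, -0.001], [0.226, 0.254, -0.0], [0.226, 0.09, -0.001], [0.226, -0.074, -0.001], [0.226, -0.238, 0.003], [0.226, -0.403, 0.001], [0.225, -0.569, 0.001], [0.242, -0.556, 0.328]], [[0.128, 0.731, -0.004], [0.129, 0.567, 0.003], [0.129, 0.408, 0.0], [0.128, 0.248, 0.001], [0.214, 0.007, 0.653], [0.128, -0.074, 0.002], [0.128, -0.236, 0.003], [0.127, -0.398, -0.001], [0.203, -0.33, 0.571], [0.187, -0.479, 0.457]]]
```

View pics/top.png

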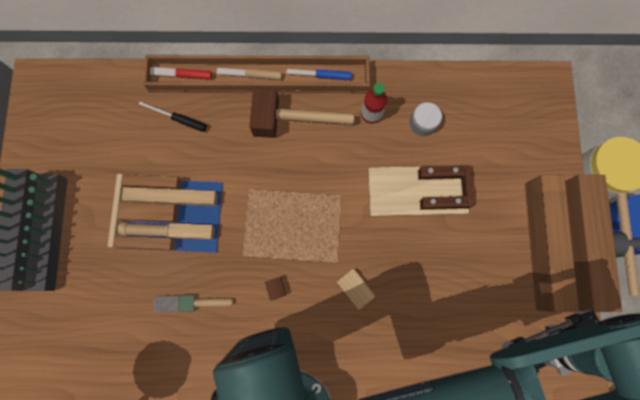

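```bash
cat >> h.py <<'E'
def ortho(f,x0,x1,y0,y1,z,k=2):
    # image: row down = -x, col right = -y ; k px per mm
    M=f["camera_from_world"]
    nx,ny=int((x1-x0)*1000*k),int((y1-y0)*1000*k)
    r,c=np.mgrid[0:nx,0:ny]
    X=np.stack([x1-r/k/1000,y1-c/k/1000,np.full(r.shape,z),np.ones(r.shape)],-1)@M.T
    u=f["fx"]*X[...,0]/-X[...,2]+f["cx"]; v=f["fy"]*-X[...,1]/-X[...,2]+f["cy"]
    return cv2.remap(f["img"],u.astype(np.float32),v.astype(np.float32),cv2.INTER_CUBIC)
E
python3 - <<'E'
from h import *
f=ctrl.grab_frame("top"); np.savez("top.npz",**f)
a=ortho(f,.40,.60,.20,.48,.040,2)   # 400x560? rack at leg-top plane
b=ortho(f,.42,.60,-.42,-.14,.063,2) 
c=np.vstack([a,b])
for r in range(0,400,100): cv2.putText(c,"x%.2f"%(.6-r/2000),(0,r+10),0,.35,(255,0,0))
cv2.imwrite("pics/o.png",cv2.copyMakeBorder(c,0,0,0,0,0)[:600,:,::-1]) if c.shape[0]<=600 else cv2.imwrite("pics/o.png",cv2.resize(c,None,fx=.78,fy=.78)[...,::-1])
print(c.shape)
w=np.nanmean([pts(ctrl.grab_frame("top")) for _ in range(8)],0); np.save("top.npy",w)
for u in (185,190,195,200,205,210): print(u,[tuple((w[v,u]*1000).round().astype(int)) for v in range(220,244,2)])
E
```

```text
(759, 559, 3)
185 [(np.int64(484), np.int64(284), np.int64(8)), (np.int64(478), np.int64(284), np.int64(7)), (np.int64(468), np.int64(274), np.int64(40)), (np.int64(463), np.int64(274), np.int64(40)), (np.int64(458), np.int64(273), np.int64(41)), (np.int64(452), np.int64(273), np.int64(42)), (np.int64(447), np.int64(273), np.int64(40)), (np.int64(442), np.int64(273), np.int64(40)), (np.int64(437), np.int64(272), np.int64(41)), (np.int64(436), np.int64(282), np.int64(6)), (np.int64(431), np.int64(281), np.int64(7)), (np.int64(425), np.int64(281), np.int64(7))]
190 [(np.int64(484), np.int64(271), np.int64(7)), (np.int64(478), np.int64(271), np.int64(7)), (np.int64(468), np.int64(261), np.int64(40)), (np.int64(463), np.int64(261), np.int64(41)), (np.int64(457), np.int64(260), np.int64(42)), (np.int64(452), np.int64(260), np.int64(41)), (np.int64(447), np.int64(260), np.int64(42)), (np.int64(442), np.int64(260), np.int64(41)), (np.int64(437), np.int64(259), np.int64(42)), (np.int64(435), np.int64(268), np.int64(10)), (np.int64(430), np.int64(268), np.int64(8)), (np.int64(425), np.int64(2
[... 1527 characters left out ...]
.int64(41)), (np.int64(434), np.int64(225), np.int64(25)), (np.int64(430), np.int64(228), np.int64(8)), (np.int64(425), np.int64(229), np.int64(6))]
210 [(np.int64(484), np.int64(218), np.int64(5)), (np.int64(478), np.int64(218), np.int64(8)), (np.int64(473), np.int64(218), np.int64(7)), (np.int64(463), np.int64(210), np.int64(40)), (np.int64(458), np.int64(209), np.int64(40)), (np.int64(452), np.int64(209), np.int64(42)), (np.int64(447), np.int64(209), np.int64(41)), (np.int64(442), np.int64(209), np.int64(41)), (np.int64(437), np.int64(208), np.int64(41)), (np.int64(433), np.int64(210), np.int64(30)), (np.int64(431), np.int64(216), np.int64(7)), (np.int64(425), np.int64(216), np.int64(6))]
```

View pics/o.png

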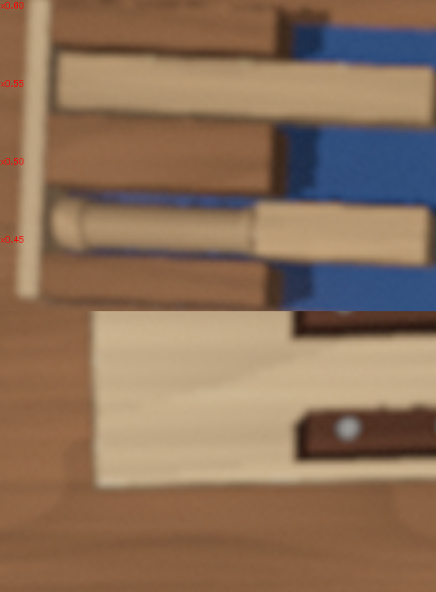

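```bash
python3 - <<'E'
from h import *
f=dict(np.load("top.npz")); w=np.load("top.npy")
print("cam",(np.linalg.inv(f["camera_from_world"])[:3,3]).round(3))
# leg head top
a=ortho(f,.40,.50,.19,.33,.040,4).astype(float); s=a[...,0]-a[...,2]  # R-B
s=cv2.GaussianBlur(s,(5,5),0); g=a.sum(2)/3
for y in (.22,.24,.26,.28,.29,.30):
    c=int((.33-y)*4000); col=s[:,c-8:c+8].mean(1); d=np.diff(col)
    r=np.arange(len(d)); up=np.argmax(d); dn=np.argmin(d); gg=np.diff(g[:,c-8:c+8].mean(1))
    print(y,"far",.5-up/4000,"near",.5-dn/4000, "bright",.5-np.argmax(gg)/4000,.5-np.argmin(gg)/4000)
row=s[int((.5-.453)*4000)-8:int((.5-.453)*4000)+8].mean(0); print("head end y",.33-np.argmin(np.diff(row))/4000)
# depth mid
m=(w[...,2]>.036)&(w[...,2]<.046)&(w[...,1]>.2)&(w[...,1]<.295)&(w[...,0]>.42)&(w[...,0]<.49)
r=cv2.minAreaRect((w[m][:,:2]*1000).astype(np.float32)); print("leg rect",r)
m=(w[...,2]>.056)&(w[...,2]<.07)&(w[...,1]<-.2)&(w[...,1]>-.5)&(w[...,0]>.42)&(w[...,0]<.62)
r=cv2.minAreaRect((w[m][:,:2]*1000).astype(np.float32)); print("jig rect",r,m.sum(), np.median(w[m][:,2]))
m=(w[...,2]>.013)&(w[...,2]<.023)&(w[...,1]<-.12)&(w[...,1]>-.5)&(w[...,0]>.42)&(w[...,0]<.62)
print("board",cv2.minAreaRect((w[m][:,:2]*1000).astype(np.float32)),np.median(w[m][:,2]))
hsvm=cv2.cvtColor(f["img"],cv2.COLOR_RGB2HSV)
b=ortho(f,.44,.62,-.48,-.18,.063,2); cv2.imwrite("pics/j.png",b[...,::-1])
g=cv2.GaussianBlur(b[...,0].astype(float),(3,3),0)
for y in (-.34,-.35,-.36,-.37,-.38,-.39,-.40):
    c=int((-.18-y)*2000); col=np.diff(g[:,c-3:c+4].mean(1)); 
    print(y,[(round(.62-i/2000,4),round(col[i])) for i in range(1,len(col)-1) if abs(col[i])>12 and abs(col[i])>=max(abs(col[i-1]),abs(col[i+1]))])
# mat
c=ortho(f,.35,.57,-.12,.18,.003,2); cv2.imwrite("pics/m.png",np.vstack([c])[...,::-1])
E
```

```text
cam [ 0.29  -0.064  1.23 ]
0.22 far 0.4685 near 0.42925 bright 0.46825 0.4315
0.24 far 0.4685 near 0.4295 bright 0.46625 0.43474999999999997
0.26 far 0.471 near 0.43225 bright 0.4685 0.43474999999999997
0.28 far 0.471 near 0.43174999999999997 bright 0.47075 0.43174999999999997
0.29 far 0.471 near 0.43174999999999997 bright 0.47075 0.4345
0.3 far 0.40125 near 0.43225 bright 0.47075 0.4345
head end y 0.199
leg rect ((451.7459716796875, 249.98629760742188), (89.74070739746094, 33.64185333251953), 88.12095642089844)
jig rect ((565.76953125, -401.8575439453125), (107.8452377319336, 130.1026153564453), 1.5204368829727173) 1199 0.06406362518281727
board ((561.2056884765625, -336.58770751953125), (122.00507354736328, 258.81842041015625), 1.2454466819763184) 0.019100280262383612
-0.34 [(0.5835, 13), (0.5045, 15)]
-0.35 [(0.5835, 13), (0.505, 15)]
-0.36 [(0.584, 13), (0.505, 14)]
-0.37 [(0.584, 13), (0.505, 13)]
-0.38 [(0.584, 12), (0.5045, 13)]
-0.39 [(0.505, 13)]
-0.4 [(0.5865, 13), (0.507, 12)]
```

View pics/j.png

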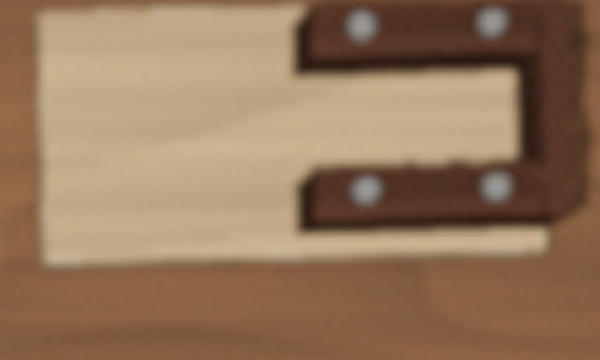

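View pics/m.png

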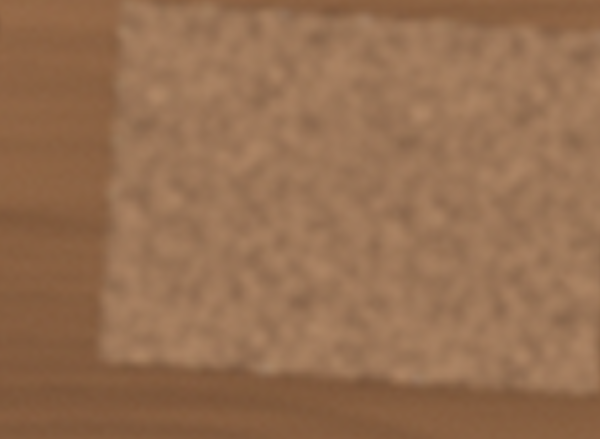

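j.png shows the slot between the jaws (upper jaw's inner edge at row 55, lower at 165, stop at col 540). m.png shows the mat, with its left edge near col 110. In top.png the turned leg is the lower one, its head at (185–213, 230). The sizes agree with those given, so I turn the tool across the leg first.

Request:
play_rows([
  {"rot": [0, 0, -0.167], "xyz": [0, 0, 0], "grip": -1},
  {"rot": [0, 0, -0.167], "xyz": [0, 0, 0], "grip": -1},
  {"rot": [0, 0, -0.167], "xyz": [0, 0, 0], "grip": -1},
  {"rot": [0, 0, -0.167], "xyz": [0, 0, 0], "grip": -1},
  {"rot": [0, 0, -0.167], "xyz": [0, 0, 0], "grip": -1},
  {"rot": [0, 0, -0.167], "xyz": [0, 0, 0], "grip": -1},
  {"rot": [0, 0, -0.167], "xyz": [0, 0, 0], "grip": -1},
], grip_force=40)

```text
clock: 1.38
position: [0.1993, -0.5126, 0.2275]
tcp_rot: [0.716, 0.698, -0.0, 0.0]
ft_force: [-0.2, -0.3, -0.0]
width: 0.0939
grip_force: 0.0
```

Request:
play_rows([
  {"rot": [0, 0, 0], "xyz": [0.05, 0.02, 0], "grip": -1},
  {"rot": [0, 0, 0], "xyz": [0.05, 0.02, 0], "grip": -1},
  {"rot": [0, 0, 0], "xyz": [0.05, 0.02, 0], "grip": -1},
  {"rot": [0, 0, 0], "xyz": [0.05, 0.02, 0], "grip": -1},
  {"rot": [0, 0, 0], "xyz": [0.05, 0.02, 0], "grip": -1},
  {"rot": [0, 0, 0], "xyz": [0.05, 0.02, 0], "grip": -1},
  {"rot": [0, 0, 0], "xyz": [0.05, 0.02, 0], "grip": -1},
  {"rot": [0, 0, 0], "xyz": [0.05, 0.02, 0], "grip": -1},
])

```text
clock: 2.38
position: [0.3721, -0.1162, 0.2279]
tcp_rot: [0.718, 0.696, 0.0, 0.001]
ft_force: [0.7, -0.9, 0.1]
width: 0.0938
grip_force: 0.0
```

Request:
play_rows([
  {"rot": [0, 0, 0], "xyz": [0.055, 0.0095, 0], "grip": -1},
  {"rot": [0, 0, 0], "xyz": [0.055, 0.0095, 0], "grip": -1},
  {"rot": [0, 0, 0], "xyz": [0.055, 0.0095, 0], "grip": -1},
  {"rot": [0, 0, 0], "xyz": [0.055, 0.0095, 0], "grip": -1},
  {"rot": [0, 0, 0], "xyz": [0.055, 0.0095, 0], "grip": -1},
  {"rot": [0, 0, 0], "xyz": [0.055, 0.0095, 0], "grip": -1},
  {"rot": [0, 0, 0], "xyz": [0.055, 0.0095, 0], "grip": -1},
  {"rot": [0, 0, 0], "xyz": [0.019, 0.0015, 0], "grip": -1},
])

```text
clock: 3.38
position: [0.4519, 0.2864, 0.2269]
tcp_rot: [0.717, 0.697, -0.0, -0.0]
ft_force: [-0.1, 0.3, -0.5]
width: 0.0941
grip_force: 0.0
```

```bash
python3 - <<'E'
from h import *
s=ctrl.read_state(); f=ctrl.grab_frame("wrist"); cv2.imwrite("pics/w1.png",f["img"][...,::-1])
T=wristT(f,s); w=pts(f,T); print(s["position"],s["tcp_rot"],T.round(3).tolist())
m=(w[...,2]>.034)&(w[...,2]<.0445)&(w[...,1]>.15)&(w[...,1]<.29)&(w[...,0]>.42)&(w[...,0]<.49)
print(m.sum())
if m.sum()>50: print(cv2.minAreaRect((w[m][:,:2]*1000).astype(np.float32)),np.median(w[m][:,2]),w[m].min(0),w[m].max(0))
E
```

```text
[0.45193909 0.28638751 0.22687547] [ 7.16881331e-01  6.97195075e-01 -3.91522693e-04 -1.76478196e-04] [[1.0, 0.026, 0.008, 0.453], [-0.027, 0.967, 0.253, 0.36], [-0.001, -0.253, 0.967, 0.383], [0.0, 0.0, 0.0, 1.0]]
1639
((451.38232421875, 249.49838256835938), (81.99657440185547, 33.67423629760742), 87.81149291992188) 0.03902913712885736 [0.43314178 0.20827866 0.03577558] [0.46954141 0.28998886 0.04155968]
```

View pics/w1.png

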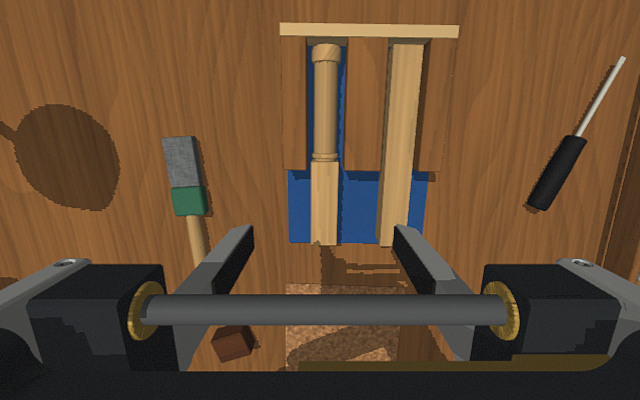

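The wrist view shows the head between rows 157 and 243 near col 325. The leg axis is within 1 mm of the jaw centre line, so I go down.

Request:
play_rows([
  {"rot": [0, 0, 0], "xyz": [0, 0.001, 0.05], "grip": -1},
  {"rot": [0, 0, 0], "xyz": [0, 0, 0.05], "grip": -1},
  {"rot": [0, 0, 0], "xyz": [0, 0, 0.04], "grip": -1},
  {"rot": [0, 0, 0], "xyz": [0, 0, 0.03], "grip": -1},
  {"rot": [0, 0, 0], "xyz": [0, 0, 0.015], "grip": -1},
  {"rot": [0, 0, 0], "xyz": [0, 0, 0.008], "grip": -1},
  {"rot": [0, 0, 0], "xyz": [0, 0, 0], "grip": -1},
])

```text
clock: 4.3
position: [0.4536, 0.2837, 0.0351]
tcp_rot: [0.718, 0.696, 0.0, 0.0]
ft_force: [-0.0, 0.5, -0.5]
width: 0.0939
grip_force: 0.0
```

Request:
play_rows([
  {"rot": [0, 0, 0], "xyz": [0, 0, 0], "grip": 1},
  {"rot": [0, 0, 0], "xyz": [0, 0, 0], "grip": 1},
  {"rot": [0, 0, 0], "xyz": [0, 0, 0], "grip": 1},
  {"rot": [0, 0, 0], "xyz": [0, 0, 0], "grip": 1},
  {"rot": [0, 0, 0], "xyz": [0, 0, 0], "grip": 1},
  {"rot": [0, 0, 0], "xyz": [0, 0, 0], "grip": 1},
], grip_force=40)

```text
clock: 5.05
position: [0.4531, 0.2839, 0.0344]
tcp_rot: [0.718, 0.696, -0.0, 0.0]
ft_force: [-0.8, -0.0, 1.4]
width: 0.0372
grip_force: 0.0
```

Request:
play_rows([
  {"rot": [0, 0, 0], "xyz": [0, 0, 0], "grip": 1},
  {"rot": [0, 0, 0], "xyz": [0, 0, 0], "grip": 1},
  {"rot": [0, 0, 0], "xyz": [0, 0, 0], "grip": 1},
])

```text
clock: 5.42
position: [0.4531, 0.2839, 0.0344]
tcp_rot: [0.718, 0.696, -0.0, 0.0]
ft_force: [-0.4, 0.8, 0.1]
width: 0.0339
grip_force: 40.0
```

Request:
play_rows([
  {"rot": [0, 0, 0], "xyz": [0, 0, -0.01], "grip": 1},
  {"rot": [0, 0, 0], "xyz": [0, 0, -0.02], "grip": 1},
  {"rot": [0, 0, 0], "xyz": [0, 0, -0.03], "grip": 1},
  {"rot": [0, 0, 0], "xyz": [0, 0, -0.03], "grip": 1},
  {"rot": [0, 0, 0], "xyz": [0, 0, -0.01], "grip": 1},
  {"rot": [0, 0, 0], "xyz": [0, 0, 0], "grip": 1},
])

```text
clock: 6.18
position: [0.4533, 0.284, 0.1349]
tcp_rot: [0.718, 0.696, 0.0, 0.0]
ft_force: [-0.2, 0.2, -2.1]
width: 0.0336
grip_force: 40.0
```

Request:
play_rows([
  {"rot": [0, 0, 0], "xyz": [-0.03, 0.003, 0], "grip": 1},
  {"rot": [0, 0, 0], "xyz": [-0.05, 0.005, 0], "grip": 1},
  {"rot": [0, 0, 0], "xyz": [-0.05, 0.005, 0], "grip": 1},
  {"rot": [0, 0, 0], "xyz": [-0.05, 0.005, 0], "grip": 1},
  {"rot": [0, 0, 0], "xyz": [-0.05, 0.004, 0], "grip": 1},
  {"rot": [0, 0, 0], "xyz": [-0.05, 0.003, 0], "grip": 1},
  {"rot": [0, 0, 0], "xyz": [-0.044, 0.003, 0], "grip": 1},
  {"rot": [0, 0, 0], "xyz": [0, 0, 0], "grip": 1},
])

```text
clock: 7.18
position: [0.47, -0.0433, 0.1326]
tcp_rot: [0.72, 0.694, -0.001, -0.001]
ft_force: [-1.0, 0.3, -2.2]
width: 0.0336
grip_force: 40.0
```

```bash
python3 - <<'E'
from h import *
s=ctrl.read_state(); f=ctrl.grab_frame("wrist"); g=ctrl.grab_frame("scene")
cv2.imwrite("pics/s2.png",np.hstack([cv2.resize(x["img"],(400,250),interpolation=cv2.INTER_AREA) for x in(f,g)])[...,::-1])
w=pts(f,wristT(f,s)); print(s["position"],s["ft_force"])
h=w[...,2]; c=w[(abs(w[...,0]-s["position"][0])<.006)&(h>.09)&(h<.16)&(w[...,1]>0)&(w[...,1]<.16)]
for y in np.arange(0,.12,.01):
    k=abs(c[:,1]-y)<.004
    if k.sum(): print(round(y,2),np.percentile(c[k,2],90).round(4))
E
```

```text
[ 0.46999029 -0.04326883  0.13255973] [-1.00469336  0.29538768 -2.20526285]
0.0 0.1348
0.01 0.1347
0.02 0.1346
0.03 0.1348
0.04 0.1348
0.05 0.1347
0.06 0.1347
0.07 0.1347
0.08 0.1346
0.09 0.1344
```

View pics/s2.png

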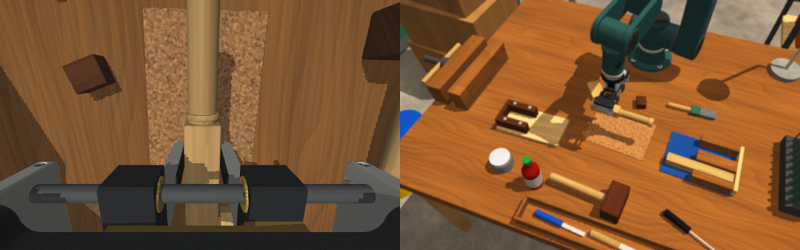

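The leg is held level (shank constant at 0.1347 m) above the mat, so I lower it.

Request:
play_rows([
  {"rot": [0, 0, 0], "xyz": [0, 0, 0.02], "grip": 1},
  {"rot": [0, 0, 0], "xyz": [0, 0, 0.03], "grip": 1},
  {"rot": [0, 0, 0], "xyz": [0, 0, 0.025], "grip": 1},
  {"rot": [0, 0, 0], "xyz": [0, 0, 0.012], "grip": 1},
  {"rot": [0, 0, 0], "xyz": [0, 0, 0.007], "grip": 1},
  {"rot": [0, 0, 0], "xyz": [0, 0, 0.003], "grip": 1},
  {"rot": [0, 0, 0], "xyz": [0, 0, 0], "grip": 1},
])

```text
clock: 8.15
position: [0.4715, -0.0409, 0.038]
tcp_rot: [0.718, 0.696, 0.0, 0.0]
ft_force: [0.7, 0.2, -1.9]
width: 0.0337
grip_force: 40.0
```

Request:
play_rows([
  {"rot": [0, 0, 0], "xyz": [0, 0, 0.003], "grip": 1},
  {"rot": [0, 0, 0], "xyz": [0, 0, 0.002], "grip": 1},
  {"rot": [0, 0, 0], "xyz": [0, 0, 0.001], "grip": 1},
  {"rot": [0, 0, 0], "xyz": [0, 0, 0], "grip": 1},
])

```text
clock: 8.65
position: [0.4711, -0.0409, 0.0315]
tcp_rot: [0.718, 0.696, -0.0, 0.0]
ft_force: [0.1, 0.7, -3.0]
width: 0.0336
grip_force: 40.0
```

Request:
play_rows([
  {"rot": [0, 0, 0], "xyz": [0, 0, 0.0007], "grip": 1},
  {"rot": [0, 0, 0], "xyz": [0, 0, 0], "grip": 1},
])

```text
clock: 8.9
position: [0.4712, -0.0409, 0.0314]
tcp_rot: [0.718, 0.696, 0.0, 0.0]
ft_force: [-1.4, 0.7, 2.4]
width: 0.0338
grip_force: 40.0
```

Contact: the vertical force has turned upward. I open the fingers slowly, then rise.

Request:
play_rows([
  {"rot": [0, 0, 0], "xyz": [0, 0, 0], "grip": 0.1},
  {"rot": [0, 0, 0], "xyz": [0, 0, 0], "grip": -0.3},
  {"rot": [0, 0, 0], "xyz": [0, 0, 0], "grip": -1},
  {"rot": [0, 0, 0], "xyz": [0, 0, 0], "grip": -1},
  {"rot": [0, 0, 0], "xyz": [0, 0, 0], "grip": -1},
  {"rot": [0, 0, 0], "xyz": [0, 0, 0], "grip": -1},
])

```text
clock: 9.65
position: [0.4711, -0.0409, 0.0308]
tcp_rot: [0.718, 0.696, -0.0, 0.0]
ft_force: [-0.3, 1.1, -0.3]
width: 0.0892
grip_force: 0.0
```

Request:
play_rows([
  {"rot": [0, 0, 0], "xyz": [0, 0, -0.02], "grip": -1},
  {"rot": [0, 0, 0], "xyz": [0, 0, -0.03], "grip": -1},
  {"rot": [0, 0, 0], "xyz": [0, 0, -0.05], "grip": -1},
  {"rot": [0, 0, 0], "xyz": [0, 0, -0.05], "grip": -1},
  {"rot": [0, 0, 0], "xyz": [0, 0, -0.04], "grip": -1},
  {"rot": [0, 0, 0], "xyz": [0, 0, 0], "grip": -1},
])

```text
clock: 10.4
position: [0.473, -0.0412, 0.2249]
tcp_rot: [0.718, 0.696, 0.002, 0.004]
ft_force: [0.4, -0.3, 0.6]
width: 0.0938
grip_force: 0.0
```

```bash
python3 - <<'E'
from h import *
s=ctrl.read_state(); f=ctrl.grab_frame("wrist"); cv2.imwrite("pics/w3.png",f["img"][...,::-1])
w=pts(f,wristT(f,s)); print(s["position"],s["tcp_rot"])
m=(w[...,2]>.028)&(w[...,2]<.045)&(w[...,1]>-.2)&(w[...,1]<.16)&(abs(w[...,0]-.47)<.05)
c=w[m]
for y in np.arange(-.12,.14,.01):
    k=abs(c[:,1]-y)<.004
    if k.sum()>5: print(round(y,2),(c[k,0].min()*1000).round(1),(c[k,0].max()*1000).round(1),np.percentile(c[k,2],90).round(4))
print(c[:,1].min(),c[:,1].max())
w2=np.nanmean([pts(ctrl.grab_frame("top")) for _ in range(4)],0)
m=(w2[...,2]>.028)&(w2[...,2]<.045)&(w2[...,1]>-.2)&(w2[...,1]<.18)&(abs(w2[...,0]-.47)<.05)
print("top",m.sum(),cv2.minAreaRect((w2[m][:,:2]*1000).astype(np.float32)) if m.sum()>20 else 0)
E
```

```text
[ 0.47300325 -0.04120503  0.2249375 ] [0.71794759 0.69608383 0.0023856  0.00358711]
-0.12 453.1 483.2 0.0362
-0.11 451.9 484.7 0.0367
-0.1 452.3 485.0 0.037
-0.09 452.8 485.1 0.037
-0.08 453.2 485.4 0.0369
-0.07 453.7 486.9 0.0368
-0.06 454.1 487.1 0.0369
-0.05 454.6 487.3 0.037
-0.04 455.0 487.5 0.0369
-0.03 454.1 487.6 0.037
-0.02 454.5 487.8 0.0371
-0.01 455.0 488.0 0.0368
-0.0 458.9 486.0 0.035
0.01 461.7 483.8 0.0336
0.02 462.1 484.1 0.0334
0.03 462.5 484.4 0.0333
0.04 462.9 484.6 0.0334
0.05 463.4 484.8 0.0335
0.06 463.7 486.2 0.0331
0.07 464.1 485.3 0.0334
0.08 463.6 486.6 0.0336
0.09 464.9 485.8 0.0336
0.1 464.2 487.2 0.0335
0.11 462.4 490.7 0.0358
0.12 462.8 490.9 0.0362
-0.11720274018448174 0.12221625705934358
top 351 ((471.1717834472656, 0.49925994873046875), (237.2401580810547, 33.779903411865234), 88.58370208740234)
```

View pics/w3.png

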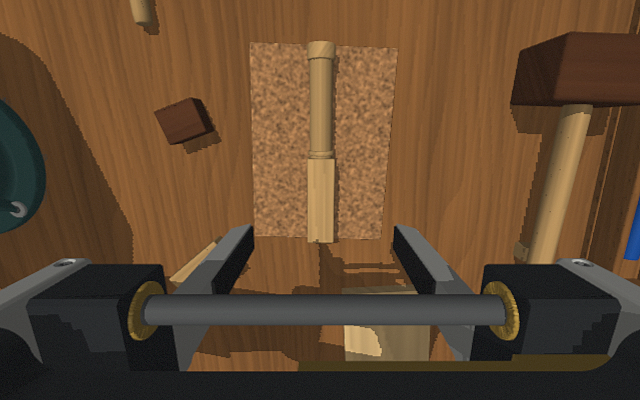

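The leg lies fully on the mat (head end at pixel row 243, foot at row 41). I shift to the shank at leg x≈+88 mm and descend.

Request:
play_rows([
  {"rot": [0, 0, 0], "xyz": [0.033, 0, 0.03], "grip": -1},
  {"rot": [0, 0, 0], "xyz": [0.033, 0, 0.04], "grip": -1},
  {"rot": [0, 0, 0], "xyz": [0, 0, 0.04], "grip": -1},
  {"rot": [0, 0, 0], "xyz": [0, 0, 0.04], "grip": -1},
  {"rot": [0, 0, 0], "xyz": [0, 0, 0.025], "grip": -1},
  {"rot": [0, 0, 0], "xyz": [0, 0, 0.01], "grip": -1},
  {"rot": [0, 0, 0], "xyz": [0, 0, 0], "grip": -1},
  {"rot": [0, 0, 0], "xyz": [0, 0, 0], "grip": -1},
])

```text
clock: 11.65
position: [0.474, 0.025, 0.0369]
tcp_rot: [0.718, 0.696, 0.001, 0.001]
ft_force: [0.4, 0.4, 0.2]
width: 0.094
grip_force: 0.0
```

Request:
play_rows([
  {"rot": [0, 0, 0], "xyz": [0, 0, 0.006], "grip": -1},
  {"rot": [0, 0, 0], "xyz": [0, 0, 0.003], "grip": -1},
  {"rot": [0, 0, 0], "xyz": [0, 0, 0], "grip": 1},
  {"rot": [0, 0, 0], "xyz": [0, 0, 0], "grip": 1},
  {"rot": [0, 0, 0], "xyz": [0, 0, 0], "grip": 1},
  {"rot": [0, 0, 0], "xyz": [0, 0, 0], "grip": 1},
  {"rot": [0, 0, 0], "xyz": [0, 0, 0], "grip": 1},
  {"rot": [0, 0, 0], "xyz": [0, 0, 0], "grip": 1},
], grip_force=55)

```text
clock: 12.65
position: [0.4731, 0.0251, 0.0268]
tcp_rot: [0.718, 0.696, 0.0, 0.0]
ft_force: [0.2, 0.1, 0.3]
width: 0.0372
grip_force: 0.0
```

Request:
play_rows([
  {"rot": [0, 0, 0], "xyz": [0, 0, 0], "grip": 1},
  {"rot": [0, 0, 0], "xyz": [0, 0, 0], "grip": 1},
  {"rot": [0, 0, 0], "xyz": [0, 0, 0], "grip": 1},
  {"rot": [0, 0, 0], "xyz": [0, 0, 0], "grip": 1},
])

```text
clock: 13.15
position: [0.4732, 0.0251, 0.0268]
tcp_rot: [0.718, 0.696, 0.0, 0.0]
ft_force: [1.1, -0.5, -0.1]
width: 0.0266
grip_force: 55.0
```

Request:
play_rows([
  {"rot": [0, 0, 0], "xyz": [0, 0, -0.008], "grip": 1},
  {"rot": [0, 0, 0], "xyz": [0, 0, -0.02], "grip": 1},
  {"rot": [0, 0, 0], "xyz": [0, 0, -0.03], "grip": 1},
  {"rot": [0, 0, 0], "xyz": [0, 0, -0.03], "grip": 1},
  {"rot": [0, 0, 0], "xyz": [0, 0, -0.022], "grip": 1},
  {"rot": [0, 0, 0], "xyz": [0, 0, -0.01], "grip": 1},
  {"rot": [0, 0, 0], "xyz": [0, 0, 0], "grip": 1},
])

```text
clock: 14.02
position: [0.4733, 0.0251, 0.1471]
tcp_rot: [0.718, 0.696, 0.0, 0.0]
ft_force: [0.6, 0.4, -2.2]
width: 0.0269
grip_force: 55.0
```

```bash
python3 - <<'E'
from h import *
s=ctrl.read_state(); z=s["position"][2]; print(s["position"],s["tcp_rot"],s["width"])
for n in("wrist","top"):
    f=ctrl.grab_frame(n); w=pts(f,wristT(f,s) if n=="wrist" else None)
    m=(w[...,2]>z-.07)&(w[...,2]<z+.05)&(w[...,1]>-.15)&(w[...,1]<.15)&(abs(w[...,0]-.472)<.008); c=w[m]
    for y in np.arange(-.13,.13,.02):
        k=abs(c[:,1]-y)<.006
        if k.sum()>3: print(n,round(y,2),np.percentile(c[k,2],[50,90]).round(4),k.sum())
E
```

```text
[0.47325601 0.02512536 0.14714435] [7.17980401e-01 6.96063169e-01 2.81116304e-04 3.58768944e-04] 0.026902525714832905
wrist -0.05 [0.1555 0.1562] 31
wrist -0.03 [0.1559 0.1565] 418
wrist 0.01 [0.1526 0.1535] 482
wrist 0.03 [0.1528 0.1539] 518
wrist 0.05 [0.153 0.154] 593
wrist 0.07 [0.1532 0.1543] 637
wrist 0.09 [0.1535 0.1544] 709
wrist 0.11 [0.1562 0.1576] 833
top -0.11 [0.1562 0.1592] 35
top -0.09 [0.1559 0.1589] 34
top -0.07 [0.1565 0.1583] 35
top -0.05 [0.1566 0.159 ] 35
top -0.03 [0.1571 0.1594] 34
top 0.09 [0.154  0.1566] 39
top 0.11 [0.1566 0.1598] 35
```

```bash
python3 - <<'E'
from h import *
f=dict(np.load("top.npz"))
b=ortho(f,.48,.64,-.49,-.30,.063,4).astype(float); g=cv2.GaussianBlur(b[...,0],(5,5),0); d=np.diff(g,axis=0)
for y in (-.35,-.36,-.38,-.40,-.42,-.43,-.44):
    c=int((-.30-y)*4000); col=d[:,c-10:c+10].mean(1)
    def pk(lo,hi,sg):
        a,e=int((.64-hi)*4000),int((.64-lo)*4000); i=a+np.argmax(sg*col[a:e]); return round(.64-i/4000,4),round(col[i],1)
    # lower jaw inner top edge: bright->dark going down (x decreasing); upper jaw outer edge: table->dark
    print(y,"low inner",pk(.525,.55,-1),"floor/upper face",pk(.57,.60,1),"outer low",pk(.495,.515,1),"upper outer",pk(.605,.635,-1))
w=np.load("top.npy")
m=(w[...,2]>.055)&(w[...,2]<.072)&(w[...,1]<-.33)&(w[...,1]>-.48)&(w[...,0]>.5)&(w[...,0]<.63); c=w[m]
for y in (-.35,-.37,-.39,-.41,-.43):
    k=c[abs(c[:,1]-y)<.006,0]; lo=k[k<.565]; hi=k[k>=.565]; print(y,"jaw lo",lo.min().round(4),lo.max().round(4),"hi",hi.min().round(4),hi.max().round(4))
k=c[abs(c[:,0]-.565)<.012,1]; print("stop y",k.min(),k.max())
m=abs(w[...,2]-.0185)<.004; m&=(abs(w[...,0]-.565)<.012)&(w[...,1]<-.15); print("floor y",w[m][:,1].min(),w[m][:,1].max())
E
```

```text
-0.35 low inner (np.float64(0.5382), np.float64(-5.0)) floor/upper face (np.float64(0.5835), np.float64(6.7)) outer low (np.float64(0.5048), np.float64(7.5)) upper outer (np.float64(0.621), np.float64(-2.0))
-0.36 low inner (np.float64(0.5382), np.float64(-5.1)) floor/upper face (np.float64(0.5835), np.float64(6.9)) outer low (np.float64(0.5045), np.float64(7.3)) upper outer (np.float64(0.621), np.float64(-2.3))
-0.38 low inner (np.float64(0.5382), np.float64(-5.3)) floor/upper face (np.float64(0.5838), np.float64(6.6)) outer low (np.float64(0.5045), np.float64(6.8)) upper outer (np.float64(0.6212), np.float64(-2.1))
-0.4 low inner (np.float64(0.5385), np.float64(-5.1)) floor/upper face (np.float64(0.5863), np.float64(6.9)) outer low (np.float64(0.507), np.float64(6.4)) upper outer (np.float64(0.621), np.float64(-2.5))
-0.42 low inner (np.float64(0.5385), np.float64(-5.2)) floor/upper face (np.float64(0.5863), np.float64(7.2)) outer low (np.float64(0.507), np.float64(7.4)) upper outer (np.float64(0.6212), np.float64(-2.7))
-0.43 low inner (np.float64(0.541), np.float64(-5.0)) floor/upper face (np.float64(0.5865), np.float64(7.9)) outer low (np.float64(0.5075), np.float64(8.0)) upper outer (np.float64(0.6212), np.float64(-2.6))
-0.44 low inner (np.float64(0.5415), np.float64(-1.8)) floor/upper face (np.float64(0.5863), np.float64(2.6)) outer low (np.float64(0.5072), np.float64(7.5)) upper outer (np.float64(0.624), np.float64(-2.2))
-0.35 jaw lo 0.5106 0.5382 hi 0.5928 0.618
-0.37 jaw lo 0.512 0.5384 hi 0.5934 0.6211
-0.39 jaw lo 0.5121 0.5381 hi 0.5941 0.6214
-0.41 jaw lo 0.5122 0.5384 hi 0.5944 0.6209
-0.43 jaw lo 0.5127 0.5384 hi 0.5948 0.6212
stop y -0.4664098724511832 -0.45168777844965297
floor y -0.6320164973583675 -0.20742814016743508
```

Request:
play_rows([
  {"rot": [0, 0, -0.056], "xyz": [0, 0, 0], "grip": 1},
  {"rot": [0, 0, 0], "xyz": [-0.03, 0.007, 0], "grip": 1},
  {"rot": [0, 0, 0], "xyz": [-0.05, 0.012, 0], "grip": 1},
  {"rot": [0, 0, 0], "xyz": [-0.055, 0.014, 0], "grip": 1},
  {"rot": [0, 0, 0], "xyz": [-0.055, 0.014, 0], "grip": 1},
  {"rot": [0, 0, 0], "xyz": [-0.055, 0.014, 0], "grip": 1},
  {"rot": [0, 0, 0], "xyz": [-0.05, 0.012, 0], "grip": 1},
  {"rot": [0, 0, 0], "xyz": [-0.027, 0.007, 0], "grip": 1},
])

```text
clock: 15.12
position: [0.5604, -0.2971, 0.1442]
tcp_rot: [0.699, 0.715, -0.001, -0.002]
ft_force: [0.1, -0.3, -2.2]
width: 0.027
grip_force: 55.0
```

Request:
play_rows([
  {"rot": [0, 0, 0], "xyz": [-0.01, 0.002, 0], "grip": 1},
  {"rot": [0, 0, 0], "xyz": [0, 0, 0], "grip": 1},
  {"rot": [0, 0, 0], "xyz": [0, 0, 0], "grip": 1},
  {"rot": [0, 0, 0], "xyz": [0, 0, 0], "grip": 1},
])

```text
clock: 15.62
position: [0.5634, -0.3034, 0.1471]
tcp_rot: [0.698, 0.716, 0.0, 0.0]
ft_force: [-0.2, -0.4, -2.4]
width: 0.0267
grip_force: 55.0
```

```bash
python3 - <<'E'
from h import *
s=ctrl.read_state(); z=s["position"][2]; print(s["position"],s["tcp_rot"],s["width"])
y=R.from_quat(s["tcp_rot"]).as_matrix()[:,1]; print("yaw y",np.degrees(np.arctan2(y[1],y[0])))
f=ctrl.grab_frame("top"); cv2.imwrite("pics/t4.png",cv2.resize(f["img"][140:260,330:510],None,fx=4,fy=4)[...,::-1])
w=np.nanmean([pts(ctrl.grab_frame("top")) for _ in range(6)],0)
m=(w[...,2]>z-.0)&(w[...,2]<z+.03)&(w[...,1]>-.5)&(w[...,1]<-.345)&(abs(w[...,0]-.565)<.05); c=w[m]
for yy in np.arange(-.46,-.34,.015):
    k=c[abs(c[:,1]-yy)<.006]
    if len(k)>3: print(round(yy,3),k[:,0].min().round(4),k[:,0].max().round(4),np.median(k[:,2]).round(4))
print("end",c[:,1].min() if len(c) else None)
E
```

```text
[ 0.56339391 -0.30344701  0.14707164] [6.97688316e-01 7.16401429e-01 7.40064805e-05 3.12939838e-05] 0.02671395756935485
yaw y 1.5163389071768412
-0.445 0.5495 0.5776 0.1566
-0.43 0.5499 0.5598 0.1573
-0.4 0.5717 0.5825 0.1575
-0.385 0.5482 0.5819 0.1576
-0.37 0.5479 0.5598 0.1576
end -0.4673546986241552
```

View pics/t4.png

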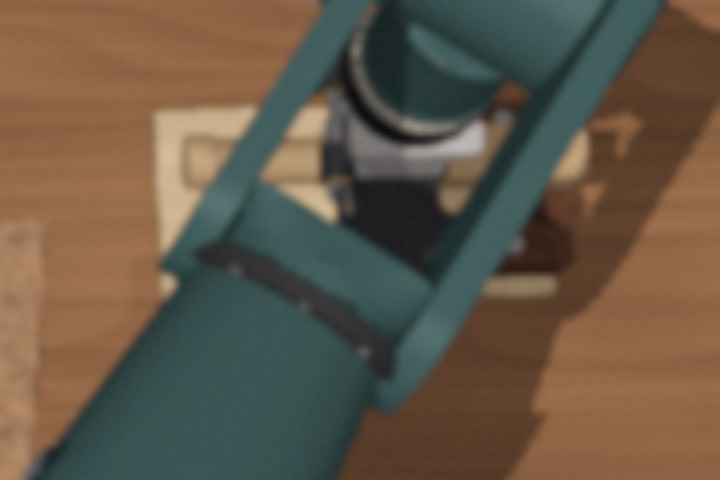

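The view shows the head end at (588, 150) in the crop, about y=-0.447. That leaves 4–5 mm to the stop, with the leg centred over the slot within about 1 mm. I lower it.

Request:
play_rows([
  {"rot": [0, 0, 0], "xyz": [0, 0, 0.015], "grip": 1},
  {"rot": [0, 0, 0], "xyz": [0, 0, 0.02], "grip": 1},
  {"rot": [0, 0, 0], "xyz": [0, 0, 0.02], "grip": 1},
  {"rot": [0, 0, 0], "xyz": [0, 0, 0.02], "grip": 1},
  {"rot": [0, 0, 0], "xyz": [0, 0, 0.015], "grip": 1},
  {"rot": [0, 0, 0], "xyz": [0, 0, 0.007], "grip": 1},
  {"rot": [0, 0, 0], "xyz": [0, 0, 0.003], "grip": 1},
  {"rot": [0, 0, 0], "xyz": [0, 0, 0], "grip": 1},
])

```text
clock: 16.98
position: [0.5637, -0.305, 0.0474]
tcp_rot: [0.698, 0.716, 0.0, 0.001]
ft_force: [0.9, -0.0, -0.9]
width: 0.0268
grip_force: 55.0
```

Request:
play_rows([
  {"rot": [0, 0, 0], "xyz": [0, 0, 0.001], "grip": 1},
  {"rot": [0, 0, 0], "xyz": [0, 0, 0], "grip": 1},
  {"rot": [0, 0, 0], "xyz": [0, 0, 0], "grip": 1},
])

```text
clock: 17.35
position: [0.5635, -0.3048, 0.0461]
tcp_rot: [0.698, 0.716, 0.0, 0.0]
ft_force: [0.5, -0.0, -2.1]
width: 0.0266
grip_force: 55.0
```

Request:
play_rows([
  {"rot": [0, 0, 0], "xyz": [0, 0, 0.0015], "grip": 1},
  {"rot": [0, 0, 0], "xyz": [0, 0, 0.001], "grip": 1},
  {"rot": [0, 0, 0], "xyz": [0, 0, 0], "grip": 1},
  {"rot": [0, 0, 0], "xyz": [0, 0, 0], "grip": 1},
])

```text
clock: 17.85
position: [0.5634, -0.3047, 0.0433]
tcp_rot: [0.698, 0.716, -0.0, 0.0]
ft_force: [-0.8, 0.1, -1.9]
width: 0.027
grip_force: 55.0
```

Request:
play_rows([
  {"rot": [0, 0, 0], "xyz": [0, 0, 0.0008], "grip": 1},
  {"rot": [0, 0, 0], "xyz": [0, 0, 0], "grip": 1},
  {"rot": [0, 0, 0], "xyz": [0, 0, 0], "grip": 1},
])

```text
clock: 18.23
position: [0.5634, -0.3048, 0.0426]
tcp_rot: [0.698, 0.716, -0.0, 0.0]
ft_force: [-0.1, -1.2, -1.5]
width: 0.027
grip_force: 55.0
```

Request:
play_rows([
  {"rot": [0, 0, 0], "xyz": [0, 0, 0.0006], "grip": 1},
  {"rot": [0, 0, 0], "xyz": [0, 0, 0], "grip": 1},
  {"rot": [0, 0, 0], "xyz": [0, 0, 0], "grip": 1},
])

```text
clock: 18.6
position: [0.5634, -0.3047, 0.042]
tcp_rot: [0.698, 0.716, 0.0, 0.0]
ft_force: [0.6, -0.1, -1.3]
width: 0.0269
grip_force: 55.0
```

Request:
play_rows([
  {"rot": [0, 0, 0], "xyz": [0, 0, 0.0006], "grip": 1},
  {"rot": [0, 0, 0], "xyz": [0, 0, 0], "grip": 1},
  {"rot": [0, 0, 0], "xyz": [0, 0, 0], "grip": 1},
])

```text
clock: 18.98
position: [0.5634, -0.3048, 0.0418]
tcp_rot: [0.698, 0.716, -0.0, 0.0]
ft_force: [-0.5, 1.8, 1.7]
width: 0.0268
grip_force: 55.0
```

Contact on the board. I release and rise.

Request:
play_rows([
  {"rot": [0, 0, 0], "xyz": [0, 0, 0], "grip": 0.2},
  {"rot": [0, 0, 0], "xyz": [0, 0, 0], "grip": -0.3},
  {"rot": [0, 0, 0], "xyz": [0, 0, 0], "grip": -1},
  {"rot": [0, 0, 0], "xyz": [0, 0, 0], "grip": -1},
  {"rot": [0, 0, 0], "xyz": [0, 0, 0], "grip": -1},
  {"rot": [0, 0, 0], "xyz": [0, 0, 0], "grip": -1},
])

```text
clock: 19.73
position: [0.5634, -0.3047, 0.0413]
tcp_rot: [0.698, 0.716, -0.0, 0.0]
ft_force: [0.0, -0.8, -0.0]
width: 0.0838
grip_force: 0.0
```

Request:
play_rows([
  {"rot": [0, 0, 0], "xyz": [0, 0, -0.02], "grip": -1},
  {"rot": [0, 0, 0], "xyz": [0, 0, -0.03], "grip": -1},
  {"rot": [0, 0, 0], "xyz": [0, 0, -0.05], "grip": -1},
  {"rot": [0, 0, 0], "xyz": [0, 0, -0.05], "grip": -1},
  {"rot": [0, 0, 0], "xyz": [0.02, -0.04, -0.03], "grip": -1},
  {"rot": [0, 0, 0], "xyz": [0.04, -0.05, 0], "grip": -1},
  {"rot": [0, 0, 0], "xyz": [0.05, -0.05, 0], "grip": -1},
  {"rot": [0, 0, 0], "xyz": [0.05, -0.05, 0], "grip": -1},
])

```text
clock: 20.72
position: [0.3812, -0.1607, 0.2231]
tcp_rot: [0.698, 0.716, 0.0, 0.002]
ft_force: [0.0, 0.4, 0.1]
width: 0.094
grip_force: 0.0
```

Request:
play_rows([
  {"rot": [0, 0, 0], "xyz": [0.05, -0.02, 0], "grip": -1},
  {"rot": [0, 0, 0], "xyz": [0.05, 0, 0], "grip": -1},
  {"rot": [0, 0, 0], "xyz": [0.03, 0, 0], "grip": -1},
  {"rot": [0, 0, 0], "xyz": [0, 0, 0], "grip": -1},
  {"rot": [0, 0, 0], "xyz": [0, 0, 0], "grip": -1},
])

```text
clock: 21.35
position: [0.3595, -0.0329, 0.2222]
tcp_rot: [0.698, 0.716, 0.0, 0.001]
ft_force: [-0.5, -0.3, 0.6]
width: 0.094
grip_force: 0.0
```

```bash
python3 - <<'E'
from h import *
f=ctrl.grab_frame("top"); b=ortho(f,.46,.64,-.50,-.16,.052,2)
cv2.imwrite("pics/t5.png",np.vstack([b,cv2.resize(f["img"],(b.shape[1],200))])[...,::-1])
w=np.nanmean([pts(ctrl.grab_frame("top")) for _ in range(6)],0)
m=(w[...,2]>.04)&(w[...,2]<.058)&(w[...,1]>-.455)&(w[...,1]<-.19)&(abs(w[...,0]-.565)<.02); c=w[m]
print(cv2.minAreaRect((c[:,:2]*1000).astype(np.float32)))
for yy in np.arange(-.45,-.19,.03):
    k=c[abs(c[:,1]-yy)<.008]
    if len(k)>3: print(round(yy,3),k[:,0].min().round(4),k[:,0].max().round(4),np.percentile(k[:,2],80).round(4))
E
```

```text
((561.3646850585938, -330.95458984375), (39.46604919433594, 244.02664184570312), 1.7547228336334229)
-0.45 0.5453 0.5848 0.0538
-0.42 0.5486 0.581 0.0539
-0.39 0.5483 0.5808 0.0538
-0.36 0.5477 0.5808 0.054
-0.33 0.5485 0.5768 0.0505
-0.3 0.5502 0.5748 0.0499
-0.27 0.5503 0.5748 0.05
-0.24 0.5482 0.5753 0.0498
-0.21 0.5453 0.5737 0.0521
```

View pics/t5.png

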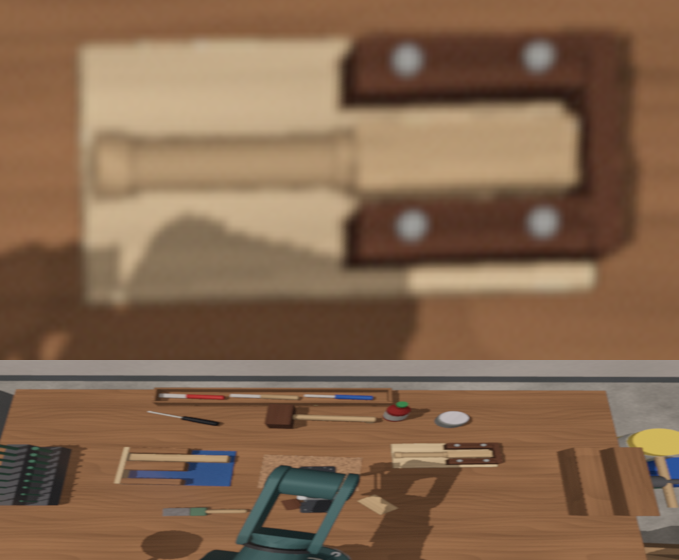

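The leg lies flat in the slot: head end at col 580, just at the stop, head top level at about 0.053 m, and the shank pointing out of the open end. The square blank has not moved.

```bash
python3 -c "
from cell import ctrl
print(ctrl.close_job())"
```

```text
the job is handed in; nothing more can be done
None
```

The turned leg was laid on the mat and let go, then picked up by the shank and set flat in the jig with its head at or within a few mm of the stop; the square leg was left alone, and I handed the job in at about 22 s.

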